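# Re-set the ratchet of the log-book desk and prop it at its second notch

### The job

The tilting log-book desk on the worktop is propped too steep to write on, and its ratchet only lets the board go up. Lift the board by its bar past the top notch until it just meets the stop, so that the pawl is thrown clear, lower it gently all the way onto its rest, then raise it again and let it down into the second notch from the bottom and let go. Feel for the stop and the notches: do not force the ratchet, do not let the board drop, and leave the vials beside the desk standing where they are.

Things in the scene. Friction and masses are not known exactly. Their poses are not given: they have to be found in the camera images.
- desk_base: Fixed grey steel base, plate 230 x 250 mm with two upright cheeks. Origin on the worktop straight below the board's hinge axis, at mid-width; x from the hinge towards the lifting bar, y along the hinge axis, z up. The hinge axis lies 90 mm above the origin. Position and yaw differ from start to start.
- board: Light grey board 200 x 260 x 10 mm, log-book clipped on it, ledge at its low edge, about 0.7 kg. Origin on the hinge axis at mid-width, x up the board to the bar, z its upward normal; the tilt of z from vertical is the board's angle. 6 degrees on its rest; notches at 14, 21, 28, 35 and 42 (loaded, up to 0.3 less). It starts in the notch at 35 or 42.
- bar (a point): Middle of the round steel lifting bar beyond the board's upper edge: 12 mm thick, 112 mm clear between its two arms, parallel to the hinge axis, 44 mm of air to the board's edge; 215 mm from the hinge along the board's x and 12 mm along its z. Can be gripped from above, closing across the bar, which turns between the fingers as the board swings. Carrying it takes 1 to 3 N.
- pawl (a point): Foot of the pawl, a 75 mm fork standing on the base under the board's right edge (negative y). Leaning on the toothed sector, it clicks by itself from notch to notch as the board rises, and then bars the way down. Thrown over, it leans away and the board goes down freely; a cam tips it in again only when the board comes right down on its rest. Load it with no more than 40 N (10 N down at the bar).
- stop (a point): Rubber top stop on the base, under the board. Rising beyond the top notch, a cam on the board throws the pawl over somewhere between 49 and 61 degrees and meets this stop about 1 degree later. Where the cam is clamped differs from desk to desk: only the stop's resistance tells. It gives about 1 mm per 3 N at the bar and must not be loaded over 40 N (10 N at the bar over the board's weight).
- rest (a point): Between the tops of the two posts with rubber domes that carry the board's underside when it is right down. The hinge is damped, so that a board let go falls at about 1.5 rad/s; turning faster than 1.3 rad/s (0.28 m/s at the bar) counts as dropped or flung.
- vial_a: Glass vial, 22 mm thick, 47 mm high, standing to the right of the desk; to be left alone. Origin: centre of its foot.
- vial_b: Like vial_a, near it; to be left alone.
- vial_c: Like vial_a, near it; to be left alone.

How it is judged:
On the way, in this order (a step that is already met when the one before it is completed fails the run):
1. the board is lifted past its top notch (beyond 48 degrees) (angle between board's own z axis and vertical above 0.8378 rad), for 0.1 s.
2. with the pawl thrown, the board is lowered onto its rest (under 7.5 degrees) (angle between board's own z axis and vertical below 0.1309 rad), for 0.2 s.
At the end, for the whole second after the job is handed in: the board stands by itself in its second notch from the bottom (between 19.5 and 22.5 degrees), at rest (angle between board's own z axis and vertical between 0.3403 and 0.3927 rad and angular speed of board below 0.05 rad/s); the robot touches nothing.
It fails at once if the ratchet is forced: more than 40 N between the board and its base, pawl or stop (contact force between desk_base and board above 40 N).
It fails at once if the board is dropped or flung: it turns faster than 1.3 rad/s (angular speed of board above 1.3 rad/s).
It fails at once if a vial is pushed more than 15 mm or knocked over (distance of any of vial_a, vial_b, vial_c from where it was at the start of the episode above 0.015 m or angle between any of vial_a, vial_b, vial_c's own z axis and vertical above 0.4 rad).
It also fails if it takes over 61 s, if anything falls off the work surface, if the arm or the gripper's body presses on something with over 40 N, if the wrist force passes 120 N, or if a joint passes its speed limit or range.

### The arm

A 6-joint arm with a two-finger parallel gripper is mounted at the origin on the work surface; the furniture and walls round the work are solid. World frame = base frame: x ahead of the robot, y to its left, z up, the work surface at z = 0. Lengths are in m, angles in rad, forces in N, time in s.
With the tool pointing down it reaches from about 0.35 to 0.775 m from the base axis. Payload 5.5 kg.
Tool frame: the origin (TCP) lies at the very end of the fingers, on their centre line; the grasp point (between the pads) lies behind it (bot.tcp_to_grasp is the z of the grasp point in the tool frame, in m); z points along the fingers, y is the line along which they close (so a half turn about z gives the same grasp; the last joint's range is limited). The gripper opens to 85 mm and grips with 20 to 120 N. Pads are 22 mm wide; open, the fingers measure 114 mm over their backs; the gripper's body (76 mm by 85 mm) begins 54 mm behind the grasp point. The pads swing forward as they close: fully open they stand 13 mm farther back than shut.
Start: joints at [1.189, 0.313, 0.046, 1.304, 0, 1.431], TCP at [0.138, 0.558, 0.231] pointing down, gripper open.
Joint ranges: [-2.76, 2.76], [-0.86, 1.69], [-1.03, 1.26], [-2.2, 2.34], [-1.47, 1.5], [-3.14, 3.14]. Speed limits (rad/s): [2.57, 2.57, 3.14, 3.14, 3.14, 3.14].

### API

Orientations are given as a 3x3 rotation matrix whose columns are the frame's x, y, z axes.
In Python, from bench import bot, optics, nets gives the robot as it stands.
- The arm moves only by the shell command python3 -m jog 'ROWS' [OPENING] [FORCE]. ROWS is JSON, a list of rows, each a list of 6 numbers: the shift along the tool's x, y, z in m, then the turn, a rotation vector about the tool's x, y, z in rad. A call has 1 to 5 rows; each row shifts and turns the commanded pose from where the row before left it, along the tool's axes as they then stand; what a row does not reach is not made up. A row lasts 1/10 s, in which the tool goes at most 50 mm and 8.59 degrees, less where a joint would pass 70% of its speed; a pose out of reach is approached as far as the arm can. A call is refused whole if a number of a shift passes 0.05 or a number of a turn 0.15, either way. A call with a gripper value outside its range is refused whole. OPENING is the finger opening in m, from 0 to 0.0854, set as the call begins (- or left out, the last holds). The fingers move at their own pace and stop on an object; FORCE is the grip in N (left out, the last holds). Time passes only in rows, so rows that do not move let the fingers close. It gives the time, the measured TCP pose, the force, the opening and the grip force at its end, in the units of the state.
- bot.state(): the state, without advancing time (a new reading comes with each control period).
- optics.grab_frame(name): name is "scene" or "top" or "wrist"; returns the picture (400x640x3 uint8, red, green, blue); there is no depth.
- optics.camera_params(name): a dict with "K" (3x3 intrinsics, pixels), "distortion" ([k1, k2, p1, p2, k3] as OpenCV has them; the pictures are not rectified), "cam_to_world" (4x4, takes a point from camera to world coordinates). Camera axes: x right, y up, looking along -z (the intrinsics and any distortion apply to the point x, -y, -z); pixel columns grow to the right and rows downward; lengths in m; the calibration is good to about 2 mm. A picture is of the moment at which its call begins: read the wrist's pose just before it. camera_params takes no time and is no camera call; for the wrist camera it gives the pose at the moment of the call.
- bot.finish_job(): hands the job in; it is judged then, once.
Trained networks look in the newest picture that a camera, given by its name, has taken for a name from the list of things; names that differ only in an ending like _2 or _b are one class to them, and where a whole thing is asked for, a point or a joint stands for the part that bears it (a point fixed in the world has none). Each returns a list of dicts, best first, with "conf" (0 to 1); they miss things now and then, are a little off and sometimes report something else, mostly with a low value. They report only what shows in the picture. A call takes as long as a camera call.
- nets.search_frame(camera, thing): "bbox" ([left, top, width, height] in pixels, round what is visible of it).
The state is a dict: "t": time; "joint_pos": joint angles; "qvel": joint speeds; "tau": joint torques, N m; "position": TCP position; "orientation": TCP orientation; "wrist_force": force on the tool from outside, world axes, zero at the start; "ft_torque": the same for the moment, N m; "finger_gap": finger opening in m; "gripper_force": force on a finger pad.
Only numpy, scipy, OpenCV 4.12 (cv2) and the standard library are available. Lean on these libraries where they do the work, as an engineer would, in place of code of your own. Each camera call takes 0.05 s, during which the arm holds its last target. There are 200 camera calls.

## Working session

There is one attempt and no reset: what is moved stays moved. The work goes in short steps, Python scripts to look and compute and a shell command to move; the robot and the scene stay as the last step left them, time stands still between calls to the robot, and variables do not carry over. Pictures are saved under pics/ and viewed, at most 10 in all, crops included, and the job is handed in when it is done.

```bash
ls; mkdir -p pics; python3 - <<'E'
from bench import bot, optics, nets
import cv2, numpy as np
s=bot.state(); print(s['t'],s['position'],s['orientation'],s['wrist_force'],bot.tcp_to_grasp)
ims=[]
for c in ['scene','top']:
    im=optics.grab_frame(c); cv2.imwrite(f'pics/{c}0.png',im[:,:,::-1])
    p=optics.camera_params(c); print(c,np.round(p['K'],1).tolist(),p['distortion'],np.round(p['cam_to_world'],3).tolist())
    for n in ['board','bar','desk_base','pawl','stop','rest','vial_a']:
        print(n,[(np.round(d['bbox'],0).tolist(),round(d['conf'],2)) for d in nets.search_frame(c,n)[:4]])
print(bot.state()['t'])
E
```

```text
pics
0.0 [0.13752175 0.55778173 0.23041582] [[-9.70901141e-01  2.39479691e-01 -6.72178932e-04]
 [ 2.39480505e-01  9.70899704e-01 -1.68870222e-03]
 [ 2.48208441e-04 -1.80053666e-03 -9.99998348e-01]] [-0.19289716 -0.15658983  0.32012356] -0.0187
scene [[436.6, 0.0, 324.3], [0.0, 436.6, 201.9], [0.0, 0.0, 1.0]] [-0.10837263  0.          0.          0.          0.        ] [[0.615, 0.559, -0.556, 0.063], [-0.788, 0.417, -0.452, -0.5], [-0.02, 0.716, 0.697, 0.692], [0.0, 0.0, 0.0, 1.0]]
board [([168.0, 102.0, 152.0, 152.0], 0.91)]
bar [([170.0, 103.0, 154.0, 156.0], 0.95)]
desk_base [([181.0, 197.0, 150.0, 86.0], 0.76)]
pawl [([179.0, 199.0, 151.0, 85.0], 0.69)]
stop [([181.0, 199.0, 151.0, 87.0], 0.58)]
rest [([182.0, 201.0, 150.0, 85.0], 0.87)]
vial_a [([348.0, 226.0, 12.0, 18.0], 0.58), ([358.0, 236.0, 13.0, 20.0], 0.54), ([386.0, 225.0, 11.0, 21.0], 0.46)]
top [[421.4, 0.0, 314.6], [0.0, 421.4, 199.5], [0.0, 0.0, 1.0]] [-0.09246972  0.          0.          0.          0.        ] [[-0.021, 0.983, -0.18, 0.377], [-1.0, -0.022, -0.004, -0.093], [-0.008, 0.18, 0.984, 0.939], [0.0, 0.0, 0.0, 1.0]]
board [([177.0, 152.0, 155.0, 146.0], 0.62)]
bar [([176.0, 152.0, 158.0, 143.0], 0.87)]
desk_base [([200.0, 197.0, 37.0, 98.0], 0.55)]
pawl []
stop [([280.0, 285.0, 1.0, 3.0], 0.61)]
rest []
vial_a [([372.0, 173.0, 10.0, 10.0], 0.67), ([361.0, 198.0, 8.0, 13.0], 0.58), ([346.0, 188.0, 10.0, 12.0], 0.58)]
0.8
```

```bash
python3 - <<'E'
import cv2, numpy as np
a=cv2.imread('pics/scene0.png')[80:300,130:430]; b=cv2.imread('pics/top0.png')[120:320,130:430]
cv2.imwrite('pics/s1.png',cv2.resize(a,(800,587),interpolation=cv2.INTER_CUBIC))
cv2.imwrite('pics/t1.png',cv2.resize(b,(800,533),interpolation=cv2.INTER_CUBIC))
E
```

```text
(no output)
```

View pics/s1.png

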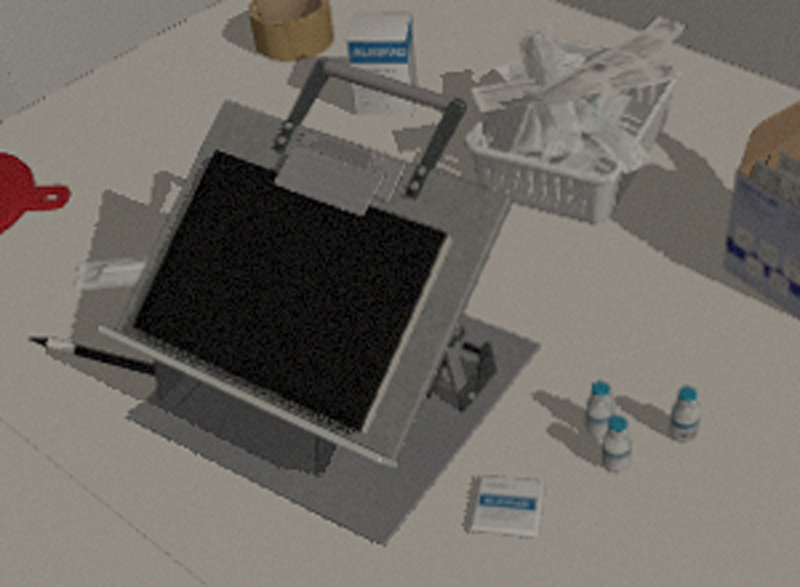

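View pics/t1.png

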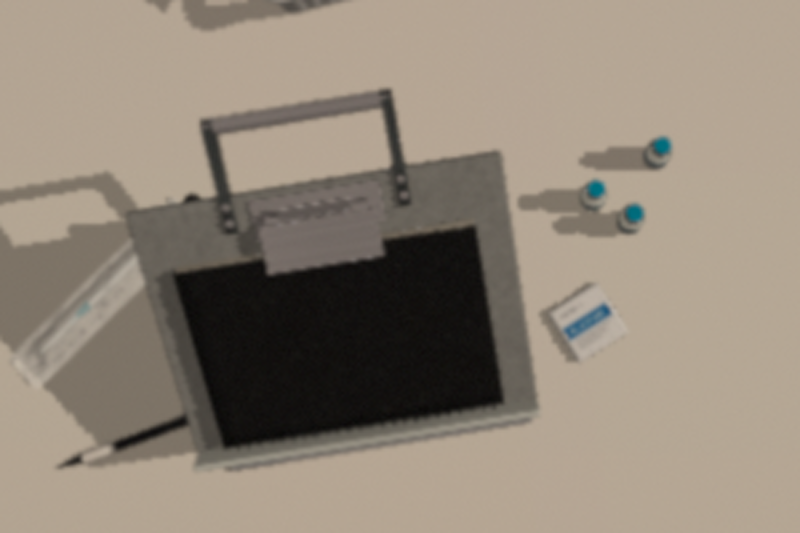

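The scene crop shows the bar from (322,66) to (460,104), with the vials right of the desk near (600,400). The top crop shows the bar from (207,125) to (387,95). I'll fit the desk pose to these bar ends and the board and base corners.

```bash
cat > h.py <<'E'
import numpy as np, cv2
from scipy.optimize import least_squares
from scipy.spatial.transform import Rotation as R
def proj(p,P):
    T=np.linalg.inv(p['cam_to_world']); q=np.atleast_2d(P)@T[:3,:3].T+T[:3,3]; q=q*[1,-1,-1]
    return cv2.projectPoints(q.reshape(-1,1,3),np.zeros(3),np.zeros(3),p['K'],np.array(p['distortion']))[0][:,0]
def board(v,a,P):  # v=x,y,yaw ; board pts -> world
    b=R.from_euler('zy',[v[2],-a]).as_matrix()
    return np.atleast_2d(P)@b.T+[v[0],v[1],0.09]
E
python3 - <<'E'
from h import *
from bench import optics
S=optics.camera_params('scene');T=optics.camera_params('top')
s=lambda a:np.array(a)*300/800+[130,80]; t=lambda a:np.array(a)*300/800+[130,120]
so=s([[322,66],[460,104],[228,103],[508,203]]); to=t([[207,125],[387,95],[130,213],[498,153]])
bs=s([[540,345],[385,545],[128,415]])
def res(v,split=False):
    P=[[.215,.061,.012],[.215,-.061,.012],[.165,.13,v[4]],[.165,-.13,v[4]]]
    W=board(v,v[3],P)
    c,sn=np.cos(v[2]),np.sin(v[2]); B=np.array([[v[5]+.23,-.125],[v[5],-.125],[v[5],.125]])
    Bw=np.c_[B@np.array([[c,sn],[-sn,c]])+v[:2],[.004]*3]
    return np.r_[(proj(S,W)-so).ravel(),(proj(T,W)-to).ravel(),(proj(S,Bw)-bs).ravel(),(v[4]-.005)*300]
best=None
for y in (-.5,0,.5):
  for a in (35,42):
    r=least_squares(res,[.4,.15,y,np.radians(a),.005,-.03],x_scale=.1,loss='soft_l1')
    if best is None or r.cost<best.cost: best=r
v=best.x;print(best.cost,v.round(4),np.degrees(v[2:4]));print(res(v).round(1).reshape(-1)[:22])
# fixed angles
for a in (34.8,41.8):
    r=least_squares(lambda u:res(np.r_[u[:3],np.radians(a),u[3:]]),np.r_[v[:3],v[4:]],x_scale=.1,loss='soft_l1'); print(a,r.cost,r.x.round(4),'bar',board(r.x,np.radians(a),[.215,0,.012]).round(4))
for cam,bb in ((S,[(348,226,12,18),(358,236,13,20),(386,225,11,21)]),):
  for b in bb:
    px=[b[0]+b[2]/2,b[1]+b[3]-2]
    print('vial',least_squares(lambda u:(proj(cam,[u[0],u[1],0])-px).ravel(),[.4,0]).x.round(3))
E
```

```text
14.904611321823806 [ 0.411   0.0129  0.1243  0.6074  0.0102 -0.0508] [ 7.12224927 34.802181  ]
[ 0.1  1.6 -3.   0.3  1.1  2.5 -0.7 -3.9 -0.3 -0.3 -0.7  1.1 -0.5 -3.1
  0.7 -0.2  1.8  0.9 -0.3  0.6  1.2 -0.1]
34.8 14.90461409006583 [ 0.411   0.0129  0.1243  0.0102 -0.0508] bar [[0.5794 0.0395 0.2216]]
41.8 38.15421024675925 [ 0.4196  0.0108  0.1149  0.0054 -0.0594] bar [[0.5709 0.0355 0.2413]]
vial [ 0.558 -0.175]
vial [ 0.545 -0.21 ]
vial [ 0.6  -0.24]
```

The fit gives 35° (pawl in the second notch from the top) and puts the bar near (0.58, 0.04, 0.22). I'll move above it and refine with the wrist camera.

```bash
cat >> h.py <<'E'
def rows(pos,Rm,target,yaw,n):
    """rows to bring tool to target with tool z down and tool y at heading yaw"""
    p=np.array(pos);Rm=np.array(Rm);Rt=np.c_[[np.sin(yaw),-np.cos(yaw),0],[np.cos(yaw),np.sin(yaw),0],[0,0,-1]]
    step=R.from_matrix(Rm.T@Rt).as_rotvec()/n; d=(np.array(target)-p)/n
    for i in range(n):
        print((Rm.T@d).round(3).tolist()+step.round(3).tolist()); Rm=Rm@R.from_rotvec(step).as_matrix()
E
python3 - <<'E'
from h import *
from bench import bot
s=bot.state(); rows(s['position'],s['orientation'],[.56,.04,.34],np.radians(7.5),15)
E
```

```text
Traceback (most recent call last):
  File "h.py", line 13, in rows
    step=R.from_matrix(Rm.T@Rt).as_rotvec()/n; d=(np.array(target)-p)/n
         ~~~~~~~~~~~~~^^^^^^^^^
  File "scipy/spatial/transform/_rotation.pyx", line 1143, in scipy.spatial.transform._rotation.Rotation.from_matrix
ValueError: Non-positive determinant (left-handed or null coordinate frame) in rotation matrix 0: [[-3.64109666e-01 -9.31356082e-01  1.17830993e-05]
 [-9.31356075e-01  3.64109662e-01 -1.20430206e-04]
 [-1.07873065e-04  5.48240634e-05  9.99999993e-01]].
```

```bash
sed -i 's/\[np.sin(yaw),-np.cos(yaw),0\]/[-np.sin(yaw),np.cos(yaw),0]/' h.py
python3 - <<'E'
from h import *
from bench import bot
s=bot.state(); rows(s['position'],s['orientation'],[.56,.04,.34],np.radians(7.5),15)
E
```

```text
[-0.036, -0.027, -0.007, 0.0, -0.0, 0.08]
[-0.038, -0.024, -0.007, 0.0, -0.0, 0.08]
[-0.039, -0.021, -0.007, 0.0, -0.0, 0.08]
[-0.041, -0.018, -0.007, 0.0, -0.0, 0.08]
[-0.042, -0.014, -0.007, 0.0, -0.0, 0.08]
[-0.043, -0.011, -0.007, 0.0, -0.0, 0.08]
[-0.044, -0.007, -0.007, 0.0, -0.0, 0.08]
[-0.044, -0.004, -0.007, 0.0, -0.0, 0.08]
[-0.045, -0.0, -0.007, 0.0, -0.0, 0.08]
[-0.044, 0.003, -0.007, 0.0, -0.0, 0.08]
[-0.044, 0.007, -0.007, 0.0, -0.0, 0.08]
[-0.043, 0.01, -0.007, 0.0, -0.0, 0.08]
[-0.042, 0.014, -0.007, 0.0, -0.0, 0.08]
[-0.041, 0.017, -0.007, 0.0, -0.0, 0.08]
[-0.04, 0.02, -0.007, 0.0, -0.0, 0.08]
```

```bash
python3 -m jog '[[-0.036,-0.027,-0.015,0,0,0.08],[-0.038,-0.024,-0.015,0,0,0.08],[-0.039,-0.021,-0.015,0,0,0.08],[-0.041,-0.018,-0.015,0,0,0.08],[-0.042,-0.014,-0.015,0,0,0.08]]'
python3 -m jog '[[-0.043,-0.011,-0.015,0,0,0.08],[-0.044,-0.007,-0.015,0,0,0.08],[-0.044,-0.004,0,0,0,0.08],[-0.045,0,0,0,0,0.08],[-0.044,0.003,0,0,0,0.08]]'
python3 -m jog '[[-0.044,0.007,0,0,0,0.08],[-0.043,0.01,0,0,0,0.08],[-0.042,0.014,0,0,0,0.08],[-0.041,0.017,0,0,0,0.08],[-0.04,0.02,0,0,0,0.08]]'
python3 - <<'E'
from h import *
from bench import bot,optics
im=optics.grab_frame('wrist'); cv2.imwrite('pics/w1.png',im[:,:,::-1])
p=optics.camera_params('wrist'); print({k:np.round(x,3).tolist() for k,x in p.items()})
s=bot.state();print(s['t'],s['position'],s['wrist_force'])
v=[.411,.0129,.1243]
print(proj(p,board(v,np.radians(34.8),[[.215,.061,.012],[.215,-.061,.012],[.165,.13,.01],[.165,-.13,.01]])).round(0))
E
```

```text
t: 1.3
position: [0.2791, 0.3835, 0.3071]
orientation: [[-0.799, 0.601, 0.001], [0.601, 0.799, 0.0], [-0.0, 0.001, -1.0]]
wrist_force: [1.7, 0.8, 0.7]
finger_gap: 0.0854
gripper_force: 0.0
t: 1.8
position: [0.4197, 0.211, 0.3368]
orientation: [[-0.502, 0.865, 0.001], [0.865, 0.502, 0.001], [-0.0, 0.001, -1.0]]
wrist_force: [0.5, 1.8, 0.1]
finger_gap: 0.0853
gripper_force: 0.0
t: 2.3
position: [0.5595, 0.0385, 0.3365]
orientation: [[-0.125, 0.992, 0.001], [0.992, 0.125, 0.0], [0.0, 0.001, -1.0]]
wrist_force: [-0.3, 0.3, -0.1]
finger_gap: 0.0852
gripper_force: 0.0
{'K': [[299.645, 0.0, 325.524], [0.0, 299.645, 201.393], [0.0, 0.0, 1.0]], 'distortion': [-0.017, 0.0, 0.0, 0.0, 0.0], 'cam_to_world': [[0.993, -0.113, -0.035, 0.555], [0.118, 0.95, 0.289, 0.107], [0.001, -0.291, 0.957, 0.478], [0.0, 0.0, 0.0, 1.0]]}
2.35 [0.56353721 0.0332732  0.33483701] [ 4.05882775 -3.06946614  0.74420939]
[[346. 121.]
 [342. 257.]
 [301.  42.]
 [301. 304.]]
```

View pics/w1.png

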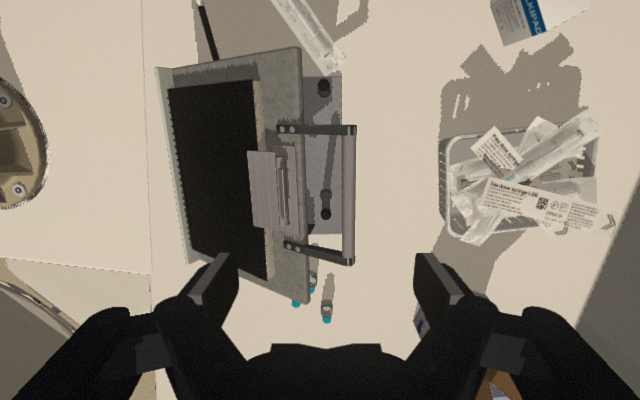

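The wrist view shows the bar from (350,130) to (348,260), the rest posts at (325,86) and (326,213), and the board edge at x≈300. The arm was still settling, so I'll take a still frame.

```bash
python3 -m jog '[[0,0,0,0,0,0]]' >/dev/null; python3 - <<'E'
from h import *
from bench import bot,optics
import pickle
s=bot.state();p=optics.camera_params('wrist')
im=optics.grab_frame('wrist'); pickle.dump(p,open('p2.pkl','wb')); print(s['position'],np.linalg.norm(s['qvel']))
cv2.imwrite('pics/w2.png',cv2.resize(im[20:320,150:400,::-1],(500,600),interpolation=cv2.INTER_CUBIC))
E
```

```text
[0.55978099 0.03786671 0.3351106 ] 0.07373389506962509
```

View pics/w2.png

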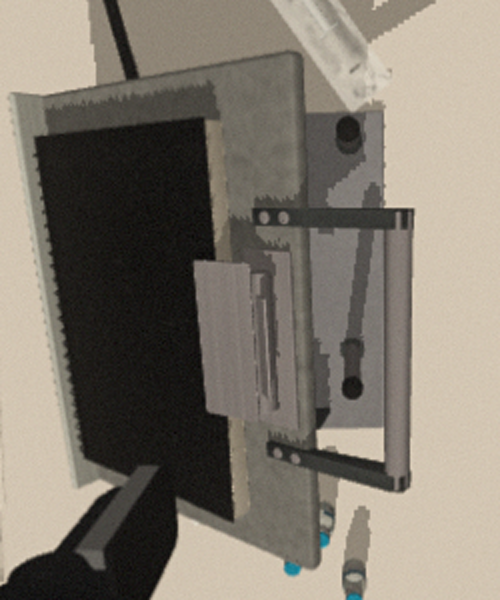

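Still frame (crop scale 2, offset 150,20): bar arm joints at (399,218) and (398,480), board corners at (301,55) and (318,566), plate corners at (384,112) and (384,428). I'll do a joint fit with these.

```bash
python3 - <<'E'
from h import *
from bench import optics
import pickle
S=optics.camera_params('scene');T=optics.camera_params('top');W=pickle.load(open('p2.pkl','rb'))
s=lambda a:np.array(a)*300/800+[130,80]; t=lambda a:np.array(a)*300/800+[130,120]; w=lambda a:np.array(a)/2+[150,20]
so=s([[322,66],[460,104],[228,103],[508,203]]); to=t([[207,125],[387,95],[130,213],[498,153]])
wo=w([[399,218],[398,480],[301,55],[318,566]])
bs=s([[540,345],[385,545],[128,415]]);bw=w([[384,112],[384,428]])
def res(v):
    P=[[.215,.061,.012],[.215,-.061,.012],[.165,.13,v[4]],[.165,-.13,v[4]]]
    X=board(v,v[3],P); c,sn=np.cos(v[2]),np.sin(v[2])
    f=lambda B:np.c_[np.array(B)@np.array([[c,sn],[-sn,c]])+v[:2],[.004]*len(B)]
    return np.r_[(proj(S,X)-so).ravel(),(proj(T,X)-to).ravel(),(proj(W,X)-wo).ravel(),(proj(S,f([[v[5]+.23,-.125],[v[5],-.125],[v[5],.125]]))-bs).ravel(),(proj(W,f([[v[5]+.23,.125],[v[5]+.23,-.125]]))-bw).ravel()]
for a in (34.8,41.8,None):
    g=(lambda u:res(np.r_[u[:3],np.radians(a),u[4:]])) if a else res
    r=least_squares(g,[.41,.013,.12,.6,.005,-.05],x_scale=.1,loss='soft_l1'); v=r.x
    aa=np.radians(a) if a else v[3]
    print(a,round(r.cost,1),v.round(4),np.degrees(aa),'bar',board(v,aa,[.215,0,.012]).round(4))
print(r.fun.size,g(v).round(1))
E
```

```text
34.8 35.5 [ 0.4116  0.012   0.1376 -1.6148  0.0099 -0.0533] 34.8 bar [[0.5796 0.0415 0.2214]]
41.8 97.3 [ 0.4243  0.012   0.1358  0.7914  0.0035 -0.066 ] 41.8 bar [[0.5751 0.0411 0.2409]]
None 32.9 [ 0.4092  0.0117  0.1389  0.5792  0.012  -0.0509] 33.18610025436813 bar [[0.5808 0.0414 0.2166]]
34 [-0.   3.4 -2.9  1.4  0.3  4.  -0.7 -3.9 -0.5  0.2 -1.5  0.6 -0.5 -1.7
 -0.2 -0.8  1.2 -3.3 -1.8 -2.   3.5  0.5 -3.7  3.9  1.1  0.8  0.3  1.
  0.5  1.4  0.5  2.6  0.   1.4]
```

```bash
python3 -m jog '[[0,0.01,0.025,0,0,-0.01],[0,0.01,0.035,0,0,0],[0,0,0.035,0,0,0],[0,0,0.025,0,0,0],[0,0,0.012,0,0,0]]' 0.06 20
python3 -m jog '[[0,0,0,0,0,0],[0,0,0,0,0,0]]' ; python3 - <<'E'
from bench import bot,optics
import cv2
cv2.imwrite('pics/w3.png',optics.grab_frame('wrist')[20:400,150:480,::-1])
print(bot.state()['wrist_force'])
E
```

```text
t: 3.0
position: [0.5761, 0.0445, 0.2021]
orientation: [[-0.141, 0.99, -0.004], [0.99, 0.141, 0.001], [0.001, -0.004, -1.0]]
wrist_force: [-0.4, 0.9, 0.6]
finger_gap: 0.0601
gripper_force: 0.0
t: 3.2
position: [0.5787, 0.0434, 0.2058]
orientation: [[-0.14, 0.99, 0.002], [0.99, 0.14, 0.0], [-0.0, 0.002, -1.0]]
wrist_force: [-0.4, -0.2, 1.4]
finger_gap: 0.0603
gripper_force: 0.0
[1.04342205 0.22044832 0.15109354]
```

View pics/w3.png

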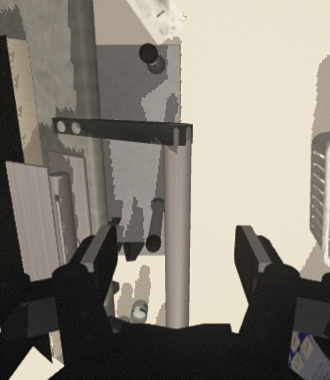

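The bar (crop x≈177) sits midway between the fingertips (105 and 245), so I'll close.

```bash
python3 -m jog '[[0,0,0,0,0,0],[0,0,0,0,0,0],[0,0,0,0,0,0],[0,0,0,0,0,0]]' 0 20
python3 -m jog '[[0,0,0,0,0,0]]'
```

```text
t: 3.65
position: [0.5794, 0.0428, 0.205]
orientation: [[-0.139, 0.99, 0.002], [0.99, 0.139, 0.0], [-0.0, 0.002, -1.0]]
wrist_force: [1.4, 1.5, 2.4]
finger_gap: 0.011
gripper_force: 21.6
t: 3.75
position: [0.5794, 0.0428, 0.205]
orientation: [[-0.139, 0.99, 0.002], [0.99, 0.139, 0.0], [-0.0, 0.002, -1.0]]
wrist_force: [2.0, 0.5, 2.3]
finger_gap: 0.0112
gripper_force: 21.7
```

```bash
python3 - <<'E'
import numpy as np
A=[34.8,36,38,40,42,44,46,48,49,50,51,52,53,54,55,56,57,58,59,60,61,62,63]
f=lambda a:.2153*np.array([np.cos(np.radians(a+3.195)),np.sin(np.radians(a+3.195))])
for a,b in zip(A,A[1:]):
    d=(f(b)-f(a))*1000; print(a,b,'y %.2f z %.2f mm'%(d[0],-d[1]),' bar',(f(b)*1000).round(1))
E
```

```text
34.8 36 y -2.81 z -3.52 mm  bar [166.9 136.1]
36 38 y -4.85 z -5.74 mm  bar [162.  141.8]
38 40 y -5.05 z -5.57 mm  bar [157.  147.4]
40 42 y -5.24 z -5.39 mm  bar [151.7 152.8]
42 44 y -5.42 z -5.20 mm  bar [146.3 158. ]
44 46 y -5.60 z -5.01 mm  bar [140.7 163. ]
46 48 y -5.77 z -4.81 mm  bar [134.9 167.8]
48 49 y -2.95 z -2.33 mm  bar [132.  170.1]
49 50 y -2.99 z -2.28 mm  bar [129.  172.4]
50 51 y -3.03 z -2.22 mm  bar [126.  174.6]
51 52 y -3.07 z -2.17 mm  bar [122.9 176.8]
52 53 y -3.10 z -2.12 mm  bar [119.8 178.9]
53 54 y -3.14 z -2.06 mm  bar [116.6 181. ]
54 55 y -3.18 z -2.01 mm  bar [113.5 183. ]
55 56 y -3.21 z -1.95 mm  bar [110.3 184.9]
56 57 y -3.24 z -1.90 mm  bar [107.  186.8]
57 58 y -3.28 z -1.84 mm  bar [103.7 188.7]
58 59 y -3.31 z -1.78 mm  bar [100.4 190.4]
59 60 y -3.34 z -1.72 mm  bar [ 97.1 192.2]
60 61 y -3.37 z -1.67 mm  bar [ 93.7 193.8]
61 62 y -3.40 z -1.61 mm  bar [ 90.3 195.4]
62 63 y -3.42 z -1.55 mm  bar [ 86.9 197. ]
```

```bash
python3 -m jog '[[0,-0.0028,-0.0035,0,0,0],[0,-0.0048,-0.0057,0,0,0],[0,-0.005,-0.0056,0,0,0],[0,-0.0052,-0.0054,0,0,0],[0,-0.0054,-0.0052,0,0,0]]'
python3 -m jog '[[0,0,0,0,0,0],[0,0,0,0,0,0]]'
```

```text
t: 4.25
position: [0.5568, 0.0396, 0.2309]
orientation: [[-0.139, 0.99, 0.004], [0.99, 0.139, 0.0], [-0.0, 0.004, -1.0]]
wrist_force: [5.1, 0.7, 2.0]
finger_gap: 0.0106
gripper_force: 21.3
t: 4.45
position: [0.5569, 0.0396, 0.2308]
orientation: [[-0.139, 0.99, 0.004], [0.99, 0.139, 0.0], [-0.0, 0.004, -1.0]]
wrist_force: [5.9, 0.4, 3.8]
finger_gap: 0.011
gripper_force: 21.6
```

Resolved along the arc, the force is about 6.6 N radial (I'm slightly inside it) and 1.7 N tangential weight. I'll add a small outward correction and keep lifting.

```bash
cat > f.py <<'E'
from h import *
from bench import bot
s=bot.state(); p=s['position']; u=np.array([.99,.139,0])
rho=(p-np.array([.4116,.012,0]))@u; z=p[2]+.0164-.09
g=np.arctan2(z,rho); th=np.degrees(g)-3.195
F=s['wrist_force']; fx=F@u; fz=F[2]
print('t %.2f ang %.2f r %.1f mm  Fr %.1f Ft %.1f lat %.1f gap %.4f grip %.1f'%(s['t'],th,np.hypot(rho,z)*1e3,fx*np.cos(g)+fz*np.sin(g),-fx*np.sin(g)+fz*np.cos(g),F@[-.139,.99,0],s['finger_gap'],s['gripper_force']))
E
python3 f.py; python3 -m jog '[[0,-0.0053,-0.0054,0,0,0],[0,-0.0056,-0.005,0,0,0]]' >/dev/null;python3 f.py; python3 -m jog '[[0,-0.0029,-0.0024,0,0,0],[0,0,0,0,0,0]]'>/dev/null;python3 f.py;python3 -m jog '[[0,0,0,0,0,0]]'>/dev/null;python3 f.py
```

```text
t 4.45 ang 43.60 r 215.7 mm  Fr 6.8 Ft -1.7 lat -0.4 gap 0.0110 grip 21.6
t 4.65 ang 47.48 r 216.0 mm  Fr 6.1 Ft -2.3 lat -0.4 gap 0.0112 grip 21.2
t 4.85 ang 48.64 r 216.1 mm  Fr 7.0 Ft -0.9 lat -0.3 gap 0.0106 grip 21.4
t 4.95 ang 48.55 r 216.0 mm  Fr 8.0 Ft -1.8 lat 0.3 gap 0.0111 grip 21.4
```

```bash
python3 -m jog '[[0,-0.0026,-0.0026,0,0,0],[0,0,0,0,0,0]]' >/dev/null;python3 f.py; python3 -m jog '[[0,-0.0028,-0.0024,0,0,0],[0,0,0,0,0,0]]'>/dev/null;python3 f.py;python3 -m jog '[[0,-0.003,-0.0022,0,0,0],[0,0,0,0,0,0]]'>/dev/null;python3 f.py
```

```text
t 5.15 ang 49.56 r 216.1 mm  Fr 7.1 Ft -2.6 lat -0.5 gap 0.0108 grip 21.4
t 5.35 ang 50.55 r 216.2 mm  Fr 8.4 Ft -0.9 lat -1.1 gap 0.0112 grip 21.3
t 5.55 ang 51.54 r 216.3 mm  Fr 7.3 Ft -1.3 lat -1.3 gap 0.0110 grip 21.3
```

No stop yet. From here I'll use 0.4° guarded steps, and the chain stops if the tangential force passes 4.2 N.

```bash
echo "
import sys; Ft=-fx*np.sin(g)+fz*np.cos(g); sys.exit(1 if Ft<-4.2 else 0)" >> f.py
python3 -m jog '[[0,-0.0012,-0.0009,0,0,0],[0,0,0,0,0,0]]' >/dev/null && python3 f.py &&
python3 -m jog '[[0,-0.0012,-0.0009,0,0,0],[0,0,0,0,0,0]]' >/dev/null && python3 f.py &&
python3 -m jog '[[0,-0.0012,-0.0009,0,0,0],[0,0,0,0,0,0]]' >/dev/null && python3 f.py &&
python3 -m jog '[[0,-0.0012,-0.0009,0,0,0],[0,0,0,0,0,0]]' >/dev/null && python3 f.py &&
python3 -m jog '[[0,-0.0012,-0.0009,0,0,0],[0,0,0,0,0,0]]' >/dev/null && python3 f.py &&
python3 -m jog '[[0,-0.0012,-0.0009,0,0,0],[0,0,0,0,0,0]]' >/dev/null && python3 f.py &&
python3 -m jog '[[0,-0.0012,-0.0009,0,0,0],[0,0,0,0,0,0]]' >/dev/null && python3 f.py
```

```text
t 5.75 ang 51.90 r 216.3 mm  Fr 8.1 Ft -1.2 lat -0.4 gap 0.0109 grip 21.3
t 5.95 ang 52.29 r 216.4 mm  Fr 7.2 Ft -0.9 lat -0.6 gap 0.0109 grip 21.3
t 6.15 ang 52.69 r 216.4 mm  Fr 6.8 Ft -0.2 lat -1.4 gap 0.0110 grip 21.2
t 6.35 ang 53.10 r 216.4 mm  Fr 8.3 Ft -1.3 lat -0.6 gap 0.0107 grip 21.2
t 6.55 ang 53.50 r 216.4 mm  Fr 7.8 Ft -0.3 lat 0.6 gap 0.0111 grip 21.2
t 6.75 ang 53.91 r 216.5 mm  Fr 8.2 Ft -1.1 lat -0.6 gap 0.0111 grip 21.2
t 6.95 ang 54.31 r 216.5 mm  Fr 7.2 Ft -0.8 lat 0.2 gap 0.0111 grip 21.2
```

```bash

python3 -m jog '[[0,-0.0012,-0.0009,0,0,0],[0,0,0,0,0,0]]' >/dev/null && python3 f.py &&
python3 -m jog '[[0,-0.0013,-0.0008,0,0,0],[0,0,0,0,0,0]]' >/dev/null && python3 f.py &&
python3 -m jog '[[0,-0.0013,-0.0008,0,0,0],[0,0,0,0,0,0]]' >/dev/null && python3 f.py &&
python3 -m jog '[[0,-0.0013,-0.0008,0,0,0],[0,0,0,0,0,0]]' >/dev/null && python3 f.py &&
python3 -m jog '[[0,-0.0013,-0.0008,0,0,0],[0,0,0,0,0,0]]' >/dev/null && python3 f.py &&
python3 -m jog '[[0,-0.0013,-0.0008,0,0,0],[0,0,0,0,0,0]]' >/dev/null && python3 f.py &&
python3 -m jog '[[0,-0.0013,-0.0008,0,0,0],[0,0,0,0,0,0]]' >/dev/null && python3 f.py &&
python3 -m jog '[[0,-0.0013,-0.0008,0,0,0],[0,0,0,0,0,0]]' >/dev/null && python3 f.py
```

```text
t 7.15 ang 54.71 r 216.6 mm  Fr 7.7 Ft -0.9 lat -1.0 gap 0.0111 grip 21.1
t 7.35 ang 55.12 r 216.6 mm  Fr 7.8 Ft -0.7 lat -1.0 gap 0.0111 grip 21.1
t 7.55 ang 55.52 r 216.6 mm  Fr 7.3 Ft -1.5 lat -1.9 gap 0.0112 grip 21.1
t 7.75 ang 55.90 r 216.7 mm  Fr 6.8 Ft -1.8 lat -0.8 gap 0.0110 grip 21.1
t 7.95 ang 56.26 r 216.7 mm  Fr 6.9 Ft -3.4 lat -0.3 gap 0.0113 grip 21.0
t 8.15 ang 56.62 r 216.8 mm  Fr 6.2 Ft -3.3 lat -0.3 gap 0.0109 grip 21.0
t 8.35 ang 56.96 r 216.9 mm  Fr 6.8 Ft -4.3 lat -0.4 gap 0.0108 grip 20.9
```

Resistance began at about 55.5° and has reached −4.3 N. I'll use finer steps to tell the stop from the pawl cam, with the guard at −6.5 N.

```bash
sed -i 's/Ft<-4.2/Ft<-6.3/' f.py
python3 f.py; python3 -m jog '[[0,-0.0008,-0.0005,0,0,0],[0,0,0,0,0,0]]' >/dev/null && python3 f.py &&
python3 -m jog '[[0,-0.0008,-0.0005,0,0,0],[0,0,0,0,0,0]]' >/dev/null && python3 f.py &&
python3 -m jog '[[0,-0.0008,-0.0005,0,0,0],[0,0,0,0,0,0]]' >/dev/null && python3 f.py
```

```text
t 8.35 ang 56.96 r 216.9 mm  Fr 6.8 Ft -4.3 lat -0.4 gap 0.0108 grip 20.9
t 8.55 ang 57.16 r 216.9 mm  Fr 6.3 Ft -5.9 lat -1.0 gap 0.0112 grip 20.8
t 8.75 ang 57.37 r 216.8 mm  Fr 5.4 Ft -7.2 lat -1.1 gap 0.0110 grip 20.7
```

```bash
python3 - <<'E'
from bench import optics
import cv2
a=optics.grab_frame('scene')[60:300,140:380,::-1]
cv2.imwrite('pics/s4.png',cv2.resize(a,(600,600),interpolation=cv2.INTER_CUBIC))
E
python3 f.py
```

```text
t 8.80 ang 57.37 r 216.9 mm  Fr 5.5 Ft -6.6 lat -1.5 gap 0.0111 grip 20.7
```

View pics/s4.png

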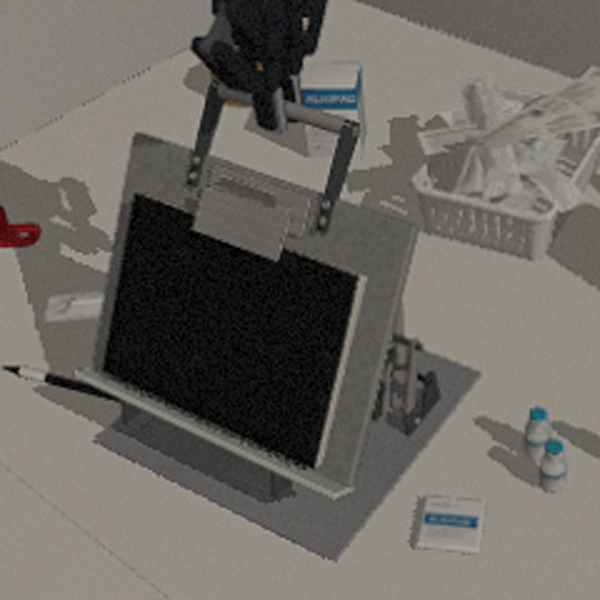

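The view shows the board near 57° with the bar held between the fingers at (270,105) and all visible vials standing. The steep 2–3 N/mm rise at the end is the stop, about 1° after the cam force began, so the pawl should be over. I'll lower now, stopping if resistance appears at a notch.

```bash
sed -i 's/Ft<-6.3 else/Ft>1.5 else/' f.py
python3 -m jog '[[0,0.0032,0.0019,0,0,0],[0,0.0035,0.0015,0,0,0],[0,0.0035,0.0015,0,0,0],[0,0,0,0,0,0]]' >/dev/null ; python3 f.py &&
python3 -m jog '[[0,0.0064,0.004,0,0,0],[0,0.0063,0.0042,0,0,0],[0,0,0,0,0,0]]' >/dev/null; python3 f.py &&
python3 -m jog '[[0,0.0061,0.0044,0,0,0],[0,0.006,0.0045,0,0,0],[0,0,0,0,0,0]]' >/dev/null; python3 f.py
```

```text
t 9.20 ang 54.69 r 216.8 mm  Fr 5.1 Ft -1.3 lat -1.9 gap 0.0107 grip 20.9
t 9.50 ang 50.54 r 216.5 mm  Fr 1.7 Ft -0.7 lat -2.5 gap 0.0111 grip 20.8
t 9.80 ang 46.58 r 216.7 mm  Fr -0.8 Ft -2.1 lat -4.3 gap 0.0112 grip 20.5
```

```bash

python3 -m jog '[[-0.0003,0.0056,0.005,0,0,0],[-0.0003,0.0026,0.0026,0,0,0],[0,0,0,0,0,0]]' >/dev/null ; python3 f.py &&
python3 -m jog '[[0,0.0027,0.0026,0,0,0],[0,0,0,0,0,0]]' >/dev/null; python3 f.py &&
python3 -m jog '[[0,0.0026,0.0027,0,0,0],[0,0,0,0,0,0]]' >/dev/null; python3 f.py &&
python3 -m jog '[[0,0.0026,0.0027,0,0,0],[0,0,0,0,0,0]]' >/dev/null; python3 f.py &&
python3 -m jog '[[0,0.0026,0.0027,0,0,0],[0,0,0,0,0,0]]' >/dev/null; python3 f.py &&
python3 -m jog '[[0,0.0026,0.0027,0,0,0],[0,0,0,0,0,0]]' >/dev/null; python3 f.py
```

```text
t 10.10 ang 43.76 r 216.9 mm  Fr -3.0 Ft 0.2 lat -1.1 gap 0.0108 grip 20.2
t 10.30 ang 42.85 r 217.0 mm  Fr -3.8 Ft -1.7 lat 0.9 gap 0.0113 grip 20.1
t 10.50 ang 41.85 r 217.1 mm  Fr -4.4 Ft -0.2 lat 0.5 gap 0.0114 grip 20.1
t 10.70 ang 40.84 r 217.1 mm  Fr -5.2 Ft -0.5 lat 1.8 gap 0.0114 grip 20.0
t 10.90 ang 39.84 r 217.2 mm  Fr -4.4 Ft -0.8 lat 3.0 gap 0.0112 grip 20.0
t 11.10 ang 38.89 r 217.2 mm  Fr -6.1 Ft -0.8 lat 3.6 gap 0.0111 grip 19.9
```

Past 42° with no resistance, so the pawl is thrown. I'll carry on down with a small inward correction.

```bash

python3 -m jog '[[0.0003,0.0019,0.0032,0,0,0],[0.0002,0.0021,0.003,0,0,0],[0,0,0,0,0,0]]' >/dev/null ; python3 f.py &&
python3 -m jog '[[0,0.0022,0.003,0,0,0],[0,0,0,0,0,0]]' >/dev/null; python3 f.py &&
python3 -m jog '[[0,0.0022,0.003,0,0,0],[0,0,0,0,0,0]]' >/dev/null; python3 f.py &&
python3 -m jog '[[0,0.0022,0.003,0,0,0],[0,0,0,0,0,0]]' >/dev/null; python3 f.py &&
python3 -m jog '[[0,0.0022,0.003,0,0,0],[0,0,0,0,0,0]]' >/dev/null; python3 f.py &&
python3 -m jog '[[0,0.0042,0.0062,0,0,0],[0,0,0,0,0,0]]' >/dev/null; python3 f.py
```

```text
t 11.40 ang 36.89 r 217.3 mm  Fr -2.8 Ft -0.2 lat 1.9 gap 0.0113 grip 20.0
t 11.60 ang 35.92 r 217.3 mm  Fr -2.2 Ft -0.6 lat 2.0 gap 0.0109 grip 20.0
t 11.80 ang 34.93 r 217.1 mm  Fr 0.7 Ft -0.9 lat 2.4 gap 0.0107 grip 20.2
t 12.00 ang 33.94 r 217.0 mm  Fr 1.9 Ft -0.8 lat 2.2 gap 0.0108 grip 20.3
t 12.20 ang 32.96 r 216.9 mm  Fr 2.9 Ft -1.3 lat 3.1 gap 0.0112 grip 20.4
t 12.40 ang 30.82 r 216.7 mm  Fr 4.2 Ft -2.2 lat 2.2 gap 0.0110 grip 20.6
```

```bash

python3 -m jog '[[0.0002,0.0043,0.0062,0,0,0],[0,0.0039,0.0064,0,0,0]]' >/dev/null ; python3 f.py &&
python3 -m jog '[[0,0.0036,0.0066,0,0,0],[0,0,0,0,0,0]]' >/dev/null; python3 f.py &&
python3 -m jog '[[0,0.0034,0.0067,0,0,0],[0,0,0,0,0,0]]' >/dev/null; python3 f.py &&
python3 -m jog '[[0,0.0031,0.0068,0,0,0],[0,0,0,0,0,0]]' >/dev/null; python3 f.py &&
python3 -m jog '[[0,0.0028,0.007,0,0,0],[0,0,0,0,0,0]]' >/dev/null; python3 f.py
```

```text
t 12.60 ang 26.95 r 216.4 mm  Fr 3.0 Ft -0.5 lat 1.8 gap 0.0112 grip 20.7
t 12.80 ang 24.67 r 216.2 mm  Fr 4.1 Ft -2.0 lat 1.1 gap 0.0112 grip 20.8
t 13.00 ang 22.77 r 216.1 mm  Fr 3.3 Ft -0.9 lat 0.6 gap 0.0111 grip 20.9
t 13.20 ang 20.81 r 215.9 mm  Fr 4.1 Ft -1.2 lat -0.0 gap 0.0111 grip 20.9
t 13.40 ang 18.81 r 215.8 mm  Fr 5.1 Ft -1.4 lat -0.5 gap 0.0113 grip 21.0
```

```bash

python3 -m jog '[[0,0.003,0.0069,0,0,0],[0,0.0027,0.007,0,0,0]]' >/dev/null ; python3 f.py &&
python3 -m jog '[[0,0.0023,0.0072,0,0,0],[0,0,0,0,0,0]]' >/dev/null; python3 f.py &&
python3 -m jog '[[0,0.001,0.0036,0,0,0],[0,0.001,0.0036,0,0,0],[0,0,0,0,0,0]]' >/dev/null; python3 f.py &&
python3 -m jog '[[0,0.0009,0.0037,0,0,0],[0,0,0,0,0,0]]' >/dev/null; python3 f.py &&
python3 -m jog '[[0,0.0005,0.0018,0,0,0],[0,0,0,0,0,0]]' >/dev/null; python3 f.py &&
python3 -m jog '[[0,0.0004,0.0018,0,0,0],[0,0,0,0,0,0]]' >/dev/null; python3 f.py &&
python3 -m jog '[[0,0.0004,0.0018,0,0,0],[0,0,0,0,0,0]]' >/dev/null; python3 f.py
```

```text
t 13.60 ang 14.96 r 215.7 mm  Fr 2.3 Ft 0.3 lat -0.6 gap 0.0108 grip 21.2
t 13.80 ang 12.72 r 215.5 mm  Fr 2.7 Ft -2.0 lat -0.6 gap 0.0111 grip 21.2
t 14.10 ang 11.02 r 215.5 mm  Fr -0.5 Ft -1.5 lat -1.3 gap 0.0106 grip 21.2
t 14.30 ang 10.04 r 215.5 mm  Fr -0.2 Ft -2.3 lat -2.3 gap 0.0110 grip 21.1
t 14.50 ang 9.60 r 215.5 mm  Fr -3.1 Ft -2.1 lat -1.9 gap 0.0113 grip 21.1
t 14.70 ang 9.10 r 215.6 mm  Fr -3.8 Ft -1.0 lat -2.0 gap 0.0110 grip 21.0
t 14.90 ang 8.61 r 215.6 mm  Fr -3.8 Ft -2.0 lat -2.8 gap 0.0111 grip 21.0
```

```bash
sed -i 's/Ft>1.5 else/Ft>1.8 else/' f.py
python3 -m jog '[[-0.0002,-0.0001,0.0018,0,0,0],[0,0,0,0,0,0]]' >/dev/null; python3 f.py &&
python3 -m jog '[[0,0.0001,0.0018,0,0,0],[0,0,0,0,0,0]]' >/dev/null; python3 f.py &&
python3 -m jog '[[0,0.0003,0.0018,0,0,0],[0,0,0,0,0,0]]' >/dev/null; python3 f.py &&
python3 -m jog '[[0,0.0003,0.0018,0,0,0],[0,0,0,0,0,0]]' >/dev/null; python3 f.py &&
python3 -m jog '[[0,0.0003,0.0015,0,0,0],[0,0,0,0,0,0]]' >/dev/null; python3 f.py &&
python3 -m jog '[[0,0.0003,0.0015,0,0,0],[0,0,0,0,0,0]]' >/dev/null; python3 f.py
```

```text
t 15.10 ang 8.17 r 215.6 mm  Fr -3.2 Ft -0.8 lat -1.5 gap 0.0113 grip 21.0
t 15.30 ang 7.71 r 215.6 mm  Fr -3.5 Ft -1.8 lat -1.1 gap 0.0109 grip 21.0
t 15.50 ang 7.23 r 215.6 mm  Fr -2.0 Ft -1.2 lat -0.9 gap 0.0111 grip 21.0
t 15.70 ang 6.74 r 215.6 mm  Fr -2.2 Ft -0.7 lat -0.5 gap 0.0111 grip 21.0
t 15.90 ang 6.34 r 215.6 mm  Fr -2.4 Ft -2.1 lat 0.1 gap 0.0110 grip 20.9
t 16.10 ang 6.14 r 215.6 mm  Fr -3.6 Ft 3.6 lat -0.8 gap 0.0108 grip 21.3
```

Contact with the rest at an estimated 6.1°. I'll press very slightly further so the cam certainly tips the pawl in.

```bash
python3 -m jog '[[0,0.0001,0.0005,0,0,0],[0,0,0,0,0,0]]' >/dev/null; python3 f.py;python3 -m jog '[[0,0,0,0,0,0],[0,0,0,0,0,0]]' >/dev/null; python3 f.py
```

```text
t 16.30 ang 6.10 r 215.7 mm  Fr -4.4 Ft 7.2 lat 0.6 gap 0.0108 grip 21.6
t 16.50 ang 6.09 r 215.6 mm  Fr -4.8 Ft 6.3 lat -0.5 gap 0.0106 grip 21.6
```

```bash

python3 -m jog '[[0,-0.0016,-0.0074,0,0,0],[0,-0.0018,-0.0073,0,0,0],[0,-0.0018,-0.0073,0,0,0],[0,0,0,0,0,0]]' >/dev/null; python3 f.py &&
python3 -m jog '[[0,-0.0021,-0.0072,0,0,0],[0,-0.0023,-0.0071,0,0,0],[0,-0.0026,-0.007,0,0,0],[0,0,0,0,0,0]]' >/dev/null; python3 f.py; python3 -m jog '[[0,0,0,0,0,0]]' >/dev/null; python3 f.py
```

```text
t 16.90 ang 12.19 r 215.8 mm  Fr -0.7 Ft -2.1 lat 0.3 gap 0.0110 grip 20.8
t 17.30 ang 18.20 r 216.1 mm  Fr 2.6 Ft -1.1 lat 0.5 gap 0.0112 grip 20.7
t 17.40 ang 17.96 r 216.1 mm  Fr 3.9 Ft -1.5 lat 0.8 gap 0.0110 grip 20.7
```

```bash

python3 -m jog '[[0,-0.0027,-0.0071,0,0,0],[0,-0.0029,-0.0069,0,0,0],[0,-0.0032,-0.0068,0,0,0],[0,-0.0008,-0.0018,0,0,0],[0,0,0,0,0,0]]' >/dev/null; python3 f.py; python3 -m jog '[[0,0,0,0,0,0],[0,0,0,0,0,0]]' >/dev/null; python3 f.py
```

```text
t 17.90 ang 24.44 r 216.6 mm  Fr 5.6 Ft -2.5 lat 2.2 gap 0.0110 grip 20.6
t 18.10 ang 24.31 r 216.6 mm  Fr 5.9 Ft -1.0 lat 1.5 gap 0.0111 grip 20.6
```

```bash
sed -i 's/Ft>1.8 else/Ft>1.0 else/' f.py
python3 -m jog '[[0,0.0019,0.0032,0,0,0],[0,0.0017,0.0034,0,0,0],[0,0,0,0,0,0]]' >/dev/null; python3 f.py &&
python3 -m jog '[[0,0.0006,0.0014,0,0,0],[0,0,0,0,0,0]]' >/dev/null; python3 f.py &&
python3 -m jog '[[0,0.0006,0.0014,0,0,0],[0,0,0,0,0,0]]' >/dev/null; python3 f.py &&
python3 -m jog '[[0,0.0006,0.0014,0,0,0],[0,0,0,0,0,0]]' >/dev/null; python3 f.py &&
python3 -m jog '[[0,0.0005,0.001,0,0,0],[0,0,0,0,0,0]]' >/dev/null; python3 f.py &&
python3 -m jog '[[0,0.0005,0.001,0,0,0],[0,0,0,0,0,0]]' >/dev/null; python3 f.py
```

```text
t 18.40 ang 22.15 r 216.4 mm  Fr 6.0 Ft -1.8 lat 1.7 gap 0.0111 grip 20.6
t 18.60 ang 21.81 r 216.4 mm  Fr 6.1 Ft -2.3 lat 1.7 gap 0.0107 grip 20.6
t 18.80 ang 21.42 r 216.4 mm  Fr 5.3 Ft -1.9 lat 1.6 gap 0.0112 grip 20.6
t 19.00 ang 21.05 r 216.4 mm  Fr 5.1 Ft -0.1 lat 2.4 gap 0.0113 grip 20.7
t 19.20 ang 20.83 r 216.3 mm  Fr 5.3 Ft 1.4 lat 1.6 gap 0.0113 grip 20.8
t 19.20 ang 20.83 r 216.3 mm  Fr 5.3 Ft 1.4 lat 1.6 gap 0.0113 grip 20.8
```

The notch takes the load at 21°. I'll confirm with one small press, ease the radial load, and then open.

```bash
python3 -m jog '[[0,0.0007,0.0003,0,0,0],[0,0,0,0,0,0],[0,0,0,0,0,0]]' >/dev/null; python3 f.py; python3 -m jog '[[0,0,0,0,0,0],[0,0,0,0,0,0],[0,0,0,0,0,0],[0,0,0,0,0,0]]' 0.045; python3 f.py
```

```text
t 19.50 ang 20.73 r 216.4 mm  Fr 5.2 Ft 2.2 lat 2.1 gap 0.0111 grip 20.9
t: 19.9
position: [0.6057, 0.0464, 0.1607]
orientation: [[-0.138, 0.99, -0.002], [0.99, 0.138, -0.0], [0.0, -0.002, -1.0]]
wrist_force: [-0.3, 0.2, -0.6]
finger_gap: 0.0448
gripper_force: 0.0
t 19.90 ang 20.65 r 215.4 mm  Fr -0.5 Ft -0.4 lat 0.2 gap 0.0448 grip 0.0
```

Released with no force left. I'll withdraw straight up and check.

```bash
python3 -m jog '[[0,0,-0.01,0,0,0],[0,0,-0.025,0,0,0],[0,0,-0.04,0,0,0],[0,0,-0.04,0,0,0],[0,0,-0.03,0,0,0]]'; python3 -m jog '[[0,0.03,0,0,0,0],[0,0.03,0,0,0,0],[0,0,0,0,0,0],[0,0,0,0,0,0],[0,0,0,0,0,0]]' >/dev/null
python3 - <<'E'
from h import *
from bench import optics
import cv2
im=optics.grab_frame('scene')[:,:,::-1].copy(); p=optics.camera_params('scene')
for a,c in ((14,(0,0,255)),(21,(0,255,0)),(28,(255,0,0))):
    q=proj(p,board([.4116,.012,.1376],np.radians(a),[[.215,.061,.012],[.215,-.061,.012]]))
    cv2.line(im,tuple(q[0].astype(int).tolist()),tuple(q[1].astype(int).tolist()),c,1)
cv2.imwrite('pics/s5.png',cv2.resize(im[70:310,140:420],(700,600),interpolation=cv2.INTER_CUBIC))
E
```

```text
t: 20.4
position: [0.6066, 0.0466, 0.3099]
orientation: [[-0.139, 0.99, 0.003], [0.99, 0.139, -0.0], [-0.001, 0.003, -1.0]]
wrist_force: [0.4, 1.3, -0.4]
finger_gap: 0.0447
gripper_force: 0.0
```

View pics/s5.png

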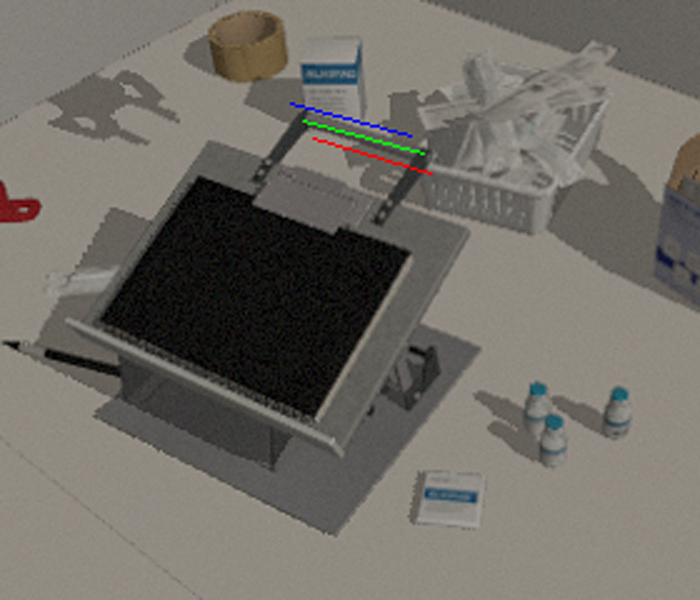

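The bar, from (305,118) to (425,152), lies on the green 21° line, the three vials stand at (537,405), (553,440) and (617,412), and the gripper is clear. Handing in.

```bash
python3 -c "
from bench import bot
print(bot.finish_job())"
```

```text
the job is handed in; nothing more can be done
None
```

The job is handed in (no verdict was returned): after being lifted to the stop and lowered onto its rest, the board now stands by itself in the 21° notch, gripper clear and all three vials standing.

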